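# Lay a weld kit on its shadow pads

### The arm

A 6-joint arm with a two-finger parallel gripper is mounted at the origin on the work surface; the furniture and walls round the work are solid. World frame = base frame: x ahead of the robot, y to its left, z up, the work surface at z = 0. Lengths are in m, angles in rad, forces in N, time in s.
With the tool pointing down it reaches from about 0.35 to 0.925 m from the base axis. Payload 6.4 kg.
Tool frame: the origin (TCP) lies at the very end of the fingers, on their centre line; the grasp point (between the pads) lies 19 mm behind it (grip_depth is the distance from the TCP to the grasp point, in m); z points along the fingers, y is the line along which they close (so a half turn about z gives the same grasp; the last joint's range is limited). The gripper opens to 94 mm and grips with 3 to 60 N. Pads are 16 mm wide; open, the fingers measure 119 mm over their backs; the gripper's body (75 mm by 177 mm) begins 78 mm behind the grasp point.
Start: joints at [-1.467, 0.245, 1.558, -0, 1.339, -0.174], TCP at [0.178, -0.625, 0.205] pointing down, gripper open.
Joint ranges: [-3.13, 3.13], [-1.02, 2.26], [0.13, 2.54], [-0.95, 4.09], [0.21, 2.88], [-2.74, 2.74]. Speed limits (rad/s): [2.57, 2.57, 3.14, 3.14, 3.14, 3.14].

### API

Orientations are given as a unit quaternion [x, y, z, w].
In Python, from cell import * gives the robot as it stands. The module is installed in compiled form; this text tells all that it offers.
- The arm moves only by the shell command python3 -m handwheel 'ROWS'. ROWS is JSON, one flat list of numbers, 5 for each row, row after row: the shift along the tool's x, y, z in cm, then the turn about the tool's z in degrees, then the opening, from -1 (shut) to 1 (fully open). In form: [tx, ty, tz, turn, grip, tx, ty, tz, turn, grip, ...]. A call has 1 to 5 rows; each row shifts and turns the commanded pose from where the row before left it, along the tool's axes as they then stand; what a row does not reach is not made up. A row lasts 1/8 s, in which the tool goes at most 62.5 mm and 10.7 degrees, less where a joint would pass 70% of its speed; a pose out of reach is approached as far as the arm can. A call is refused whole if a number of a shift passes 6.25 or a number of a turn 10.7, either way. A call with a gripper value outside its range is refused whole. The fingers move at their own pace and stop on an object; the grip force is fixed at half the most. Time passes only in rows, so rows that do not move let the fingers close. It gives the time, the measured TCP pose, the force, the opening and the grip force at its end, in the units of the state.
- sense(): the state, without advancing time (a new reading comes with each control period).
- grab_frame(name): name is "scene" or "top" or "wrist"; returns (picture, depth): 480x640x3 uint8, red, green, blue; 480x640 float32, m along the optical axis (not along the pixel's ray), 0 where there is no reading.
- camera_params(name): a dict with "fx", "fy", "cx", "cy" (pixels), "R" (3x3) and "t" (3): a world point X has camera coordinates R X + t; the wrist camera has in their place "mount" (4x4, takes a point from camera to tool coordinates, whose origin is the TCP and whose axes are the flange's). Camera axes: x right, y down, z forward; pixel columns grow to the right and rows downward; lengths in m; the calibration is good to about 2 mm. A picture is of the moment at which its call begins: read the wrist's pose just before it. camera_params takes no time and is no camera call.
- sign_off(): hands the job in; it is judged then, once.
The state is a dict: "t": time; "qpos": joint angles; "joint_vel": joint speeds; "joint_efforts": joint torques, N m; "position": TCP position; "tcp_rot": TCP orientation; "contact_force": force on the tool from outside, world axes, zero at the start; "torque": the same for the moment, N m; "grip_width": finger opening in m; "grasp_force": force on a finger pad.
Only numpy, scipy, OpenCV 4.12 (cv2) and the standard library are available. Lean on these libraries where they do the work, as an engineer would, in place of code of your own. Each camera call takes 0.05 s, during which the arm holds its last target. There are 200 camera calls.

### The job

Lay out the kit for the next weld: put the flange, the nut, the longer tube piece and the shorter tube piece each flat on the wooden tile that bears its own silhouette, centred on it and with the tubes lying along their outlines. Leave the tape measure where it lies.

Things in the scene. Friction and masses are not known exactly. Their poses are not given: they have to be found in the camera images.
- flange_center (a point): Light steel flange, a flat round disc of 62 mm diameter and 12 mm thick with a central bore and four bolt holes, lying flat, loose, about 0.24 kg. The point is its centre, half-way up (6 mm above what it lies on); z is its axis, up. It can be gripped across its diameter in any direction.
- nut_center (a point): Light steel hexagon nut, 30 mm across flats (along its x), 34 mm across corners (along its y), 16 mm high, lying flat, loose, about 0.06 kg. The point is its centre, half-way up (8 mm above what it lies on); z up. Grip it across flats: along x, or 60 degrees either side of x.
- long_tube_center (a point): The longer light steel tube piece, 46 mm long, 16 mm diameter, lying, loose, about 0.035 kg; it does not roll. The point is its centre, 8 mm above what it lies on; its y axis runs along the tube, z up at the start. Grip it across the 16 mm.
- short_tube_center (a point): The shorter light steel tube piece, 30 mm long, 16 mm diameter, lying, loose, about 0.035 kg; it does not roll. The point is its centre, 8 mm above what it lies on; its y axis runs along the tube, z up at the start. Grip it across the 16 mm.
- flange_pad_top (a point): Plywood tile 84 x 84 x 6 mm, fixed to the table, with a round outline of 64 mm with a small plywood disc at its middle let into its top as a dark silhouette. The point is the centre of the silhouette on the tile's top face (6 mm above the table); z up, x and y along the tile's edges.
- nut_pad_top (a point): Plywood tile 84 x 84 x 6 mm, fixed to the table, with a hexagon of 32 mm across flats with a small plywood disc at its middle let into its top as a dark silhouette. The point is the centre of the silhouette on the tile's top face (6 mm above the table); z up, x and y along the tile's edges.
- long_tube_pad_top (a point): Plywood tile 84 x 84 x 6 mm, fixed to the table, with the longer bar-shaped outline, 48 x 18 mm let into its top as a dark silhouette. The point is the centre of the silhouette on the tile's top face (6 mm above the table); z up, x and y along the tile's edges; the outline runs along y.
- short_tube_pad_top (a point): Plywood tile 84 x 84 x 6 mm, fixed to the table, with the shorter bar-shaped outline, 32 x 18 mm let into its top as a dark silhouette. The point is the centre of the silhouette on the tile's top face (6 mm above the table); z up, x and y along the tile's edges; the outline runs along y.
- tape_center (a point): Yellow tape measure, 65 x 79 mm and 34 mm high, lying loose among the parts: not part of the kit, to be left where it is. The point is near its middle, 17 mm up.
Not all that is in view belongs to the job. Leave any purple or red look-alike of the part that bears nut_center alone.

How it is judged:
At the end, for the whole second after the job is handed in: Flange, nut and both tubes each lie released and at rest on their own tile: centre within 10 mm of the silhouette's centre, directly on the tile (height within 3 mm; flange and nut tilted under 0.1 rad), each tube within 0.2 rad of its outline's direction, either way round (horizontal distance between flange_center and flange_pad_top below 0.01 m and z of flange_center in the frame of flange_pad_top between 0.003 and 0.009 m and linear speed of each of flange, nut, long_tube, short_tube below 0.01 m/s and angle between each of flange_center, nut_center's own z axis and vertical below 0.1 rad and horizontal distance between nut_center and nut_pad_top below 0.01 m and z of nut_center in the frame of nut_pad_top between 0.005 and 0.011 m and horizontal distance between long_tube_center and long_tube_pad_top below 0.01 m and z of long_tube_center in the frame of long_tube_pad_top between 0.005 and 0.011 m and angle between the y axis of long_tube_center and the y axis of long_tube_pad_top, either way round below 0.2 rad and horizontal distance between short_tube_center and short_tube_pad_top below 0.01 m and z of short_tube_center in the frame of short_tube_pad_top between 0.005 and 0.011 m and angle between the y axis of short_tube_center and the y axis of short_tube_pad_top, either way round below 0.2 rad); the robot touches nothing.
It fails at once if the tape measure is shifted by more than 20 mm (distance of tape_center from where it was at the start of the episode above 0.02 m).
It also fails if it takes over 99 s, if anything falls off the work surface, if the arm or the gripper's body presses on something with over 40 N, if the wrist force passes 120 N, or if a joint passes its speed limit or range.

## Working session

There is one attempt and no reset: what is moved stays moved. The work goes in short steps, Python scripts to look and compute and a shell command to move; the robot and the scene stay as the last step left them, time stands still between calls to the robot, and variables do not carry over. Pictures are saved under pics/ and viewed, at most 14 in all, crops included, and the job is handed in when it is done.

```bash
mkdir -p pics; python3 - <<'E'
from cell import *
import cv2,numpy as np
for n in ["scene","top"]:
    p,d=grab_frame(n); cv2.imwrite(f"pics/{n}0.png",p[:,:,::-1]); np.savez(f"{n}0.npz",p=p,d=d)
    c=camera_params(n); print(n,{k:np.round(v,4).tolist() for k,v in c.items()})
print(camera_params("wrist")); s=sense(); print(s)
E
```

```text
scene {'fx': 524.3643, 'fy': 524.3643, 'cx': 323.7668, 'cy': 228.4267, 'R': [[-0.5972, -0.8021, -0.0052], [-0.598, 0.4496, -0.6635], [0.5345, -0.3932, -0.7481]], 't': [0.3039, 0.3397, 0.7934]}
top {'fx': 550.7934, 'fy': 550.7934, 'cx': 314.9447, 'cy': 244.4986, 'R': [[-0.0191, -0.9998, -0.0053], [-0.9802, 0.0197, -0.1971], [0.1972, 0.0014, -0.9804]], 't': [0.0312, 0.5145, 1.0792]}
{'fx': 392.6852871202667, 'fy': 392.6852871202667, 'cx': 323.4389154474881, 'cy': 238.01556594621593, 'mount': array([[ 6.15042236e-04, -9.71751001e-01, -2.36007655e-01,
         6.86622651e-02],
       [ 9.99999797e-01,  6.37341450e-04, -1.81989088e-05,
         7.97840310e-04],
       [ 1.68102269e-04, -2.36007596e-01,  9.71751196e-01,
        -1.79862106e-01],
       [ 0.00000000e+00,  0.00000000e+00,  0.00000000e+00,
         1.00000000e+00]])}
{'t': 0.1, 'qpos': array([-1.46711186e+00,  2.45712780e-01,  1.55887877e+00, -5.48893053e-05,
        1.33870100e+00, -1.74125102e-01]), 'joint_vel': array([-0.00020557, -0.00168314, -0.00203443,  0.00079804, -0.00070067,
       -0.00045842]), 'joint_efforts': array([-1.79122713e-05, -4.16910946e+01, -3.15526807e+01,  6.86726603e-02,
        3.09333368e-02, -4.66800554e-05]), 'position': array([ 0.17818114, -0.62454058,  0.20448284]), 'tcp_rot': array([ 9.90366997e-01,  1.38464755e-01,  3.24249360e-06, -8.50363313e-04]), 'contact_force': array([ 0.93076031, -0.51349082, -0.96680275]), 'torque': array([ 0.01343794, -0.00446579,  0.01609017]), 'grasp_force': 0.0, 'grip_width': 0.09407290352027467}
```

View pics/top0.png

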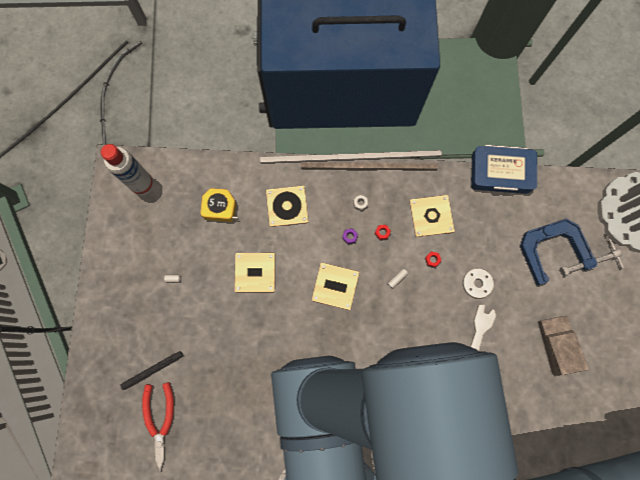

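View pics/scene0.png

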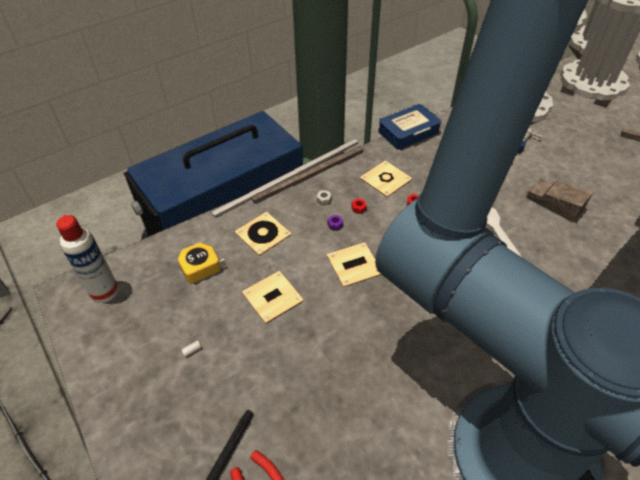

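The top view shows these parts:
- light nut at (361,202)
- flange at (479,283)
- long tube at (398,278)
- short tube at (172,279)

The tiles are flange (287,206), short tube (255,272), long tube (335,286) and nut (432,215).

Nut candidates are light (361,202), purple (350,236), red (383,232) and red (433,259). The light steel one fits the description, because the purple and red ones are the look-alikes to leave alone. Next I measure, and crop to confirm.

```bash
cat > h.py <<'E'
from cell import *
import cv2,numpy as np
from scipy.spatial.transform import Rotation as Ro
def ray(n,uv,z,s=None):
    c=camera_params(n); u,v=uv
    d=np.array([(u-c["cx"])/c["fx"],(v-c["cy"])/c["fy"],1.])
    if n=="wrist":
        T=Ro.from_quat(s["tcp_rot"]).as_matrix(); M=c["mount"]
        o=s["position"]+T@M[:3,3]; w=T@M[:3,:3]@d
    else: o=-c["R"].T@c["t"]; w=c["R"].T@d
    return o+w*(z-o[2])/w[2]
def masks(p):
    hsv=cv2.cvtColor(p,cv2.COLOR_RGB2HSV); H,S,V=cv2.split(hsv)
    return dict(steel=((S<50)&(V>165)).astype('u1'), dark=(V<75).astype('u1'), wood=((H>15)&(H<35)&(S>50)&(V>170)).astype('u1'))
def blobs(m,lo=20,hi=1e9):
    for c in cv2.findContours(m,cv2.RETR_EXTERNAL,cv2.CHAIN_APPROX_NONE)[0]:
        a=cv2.contourArea(c)
        if lo<a<hi: yield c
def metric(n,c,z,s=None):
    "world centre, long-axis angle (deg), sides of the min-area rectangle of a contour at height z"
    P=np.array([ray(n,q,z,s)[:2] for q in c[:,0,:].astype(float)])
    (cx,cy),(w,h),a=cv2.minAreaRect((P*1000).astype('f4'))
    if w<h: a+=90;w,h=h,w
    m=c[:,0,:].mean(0).round().astype(int)
    return m.tolist(),[round(cx/1000,4),round(cy/1000,4)],round((a+90)%180-90,1),round(w,1),round(h,1)
def loc(n,p,s=None,zs=.012,zp=.006,lo=20,hi=1500):
    M=masks(p)
    for c in blobs(M["steel"],lo,hi): print("steel",*metric(n,c,zs,s))
    for c in blobs(M["wood"],6*lo): 
        print("wood",*metric(n,c,zp,s))
        x,y,w,h=cv2.boundingRect(c); sub=np.zeros_like(M["dark"])
        cv2.drawContours(sub,[c],-1,1,-1); sub&=M["dark"]
        for e in blobs(sub,lo): print("   dark",*metric(n,e,zp,s))
E
python3 - <<'E'
from h import *
p=np.load("top0.npz")["p"]
loc("top",p)
cv2.imwrite("pics/crop0.png",cv2.resize(p[180:300,330:510,::-1],None,fx=4,fy=4,interpolation=cv2.INTER_CUBIC))
d=np.load("top0.npz")["d"]
E
```

```text
steel [158, 451] [0.1117, 0.338] 4.8 66.1 16.6
steel [482, 325] [0.3423, -0.3184] -22.5 90.7 39.1
steel [171, 278] [0.4582, 0.3252] 88.9 29.9 10.6
steel [398, 277] [0.4489, -0.1516] -47.1 46.8 13.2
steel [478, 283] [0.435, -0.3195] -47.7 61.1 60.6
steel [572, 268] [0.4602, -0.5204] -81.7 40.4 13.8
steel [617, 252] [0.4928, -0.6158] 88.9 15.2 10.7
steel [360, 201] [0.6156, -0.0789] -1.9 29.1 28.1
steel [625, 210] [0.5896, -0.6362] -7.7 171.5 78.9
steel [350, 156] [0.7202, -0.0606] -89.0 397.7 11.7
steel [119, 161] [0.7214, 0.4516] -44.7 53.9 42.3
wood [335, 286] [0.4351, -0.0195] 74.9 84.7 83.6
   dark [335, 286] [0.4349, -0.0195] 74.7 43.9 14.9
wood [254, 272] [0.4676, 0.1507] 88.9 84.6 81.2
   dark [254, 272] [0.4673, 0.1503] 88.9 27.7 12.8
wood [432, 215] [0.5837, -0.2317] -83.8 84.7 83.2
   dark [432, 215] [0.5839, -0.2325] 88.8 30.3 26.7
wood [217, 204] [0.6208, 0.2317] 83.9 70.6 65.2
   dark [218, 203] [0.6214, 0.2308] -1.2 38.2 36.8
wood [287, 206] [0.612, 0.081] -84.6 84.8 83.6
   dark [287, 205] [0.6128, 0.0812] 88.8 58.7 58.3
wood [506, 167] [0.6895, -0.4011] 84.3 79.2 50.6
```

View pics/crop0.png

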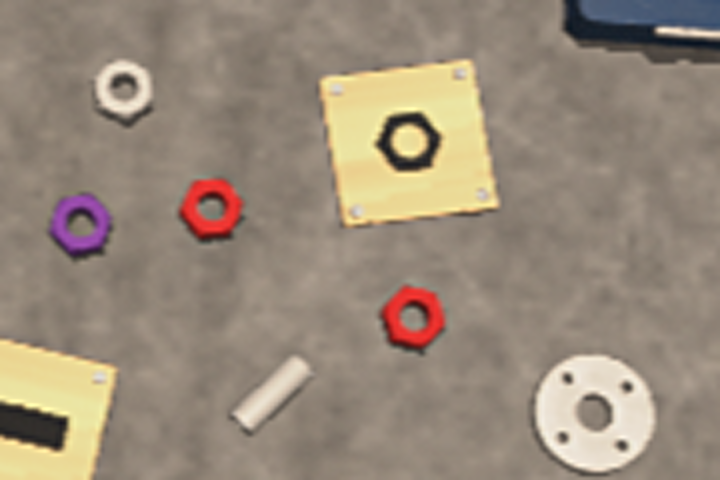

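The enlarged crop confirms the pale steel nut at crop (124,90), with its corners pointing up and down the image. The two red nuts at crop (211,207) and (413,317) and the purple one at (80,223) stay put. First move: over the flange.

```bash
cat >> h.py <<'E'
def go(x,y,z,phi=None):
    "turn first, then shift (tool cm)"
    s=sense(); R=Ro.from_quat(s["tcp_rot"]).as_matrix(); f=np.degrees(np.arctan2(R[1,0],R[0,0]))
    turn=0 if phi is None else (f-phi+180)%360-180
    R2=R@Ro.from_euler('z',turn,degrees=True).as_matrix()
    print("phi",round(f,1),"turn",round(turn,1),"shift cm",np.round(100*R2.T@(np.array([x,y,z])-s["position"]),2),"| t",round(s["t"],2),"pos",np.round(s["position"],4),"width",round(s["grip_width"],4),"q6",round(s["qpos"][5],2))
def wrist(name=None,**k):
    s=sense(); p,d=grab_frame("wrist")
    if name: cv2.imwrite(f"pics/{name}.png",p[:,:,::-1])
    loc("wrist",p,s,**k); return s,p,d
E
python3 -m handwheel '[4.14,-2.79,0,0,1,4.14,-2.79,0,0,1,4.14,-2.79,0,0,1,4.14,-2.79,0,0,1]' && python3 -m handwheel '[4.14,-2.79,0,0,1,4.14,-2.79,0,0,1,4.14,-2.79,0,0,1,4.14,-2.79,0,0,1,0,0,0,0,1]'
python3 - <<'E'
from h import *
go(.435,-.3195,.10)
wrist("w1",lo=300,hi=2e5)
go(.435,-.3195,.10)
E
```

```text
t: 0.6
position: [0.3076, -0.4708, 0.205]
tcp_rot: [0.99, 0.138, -0.0, -0.0]
contact_force: [0.0, -0.4, -0.3]
grip_width: 0.0942
grasp_force: 0.0
t: 1.23
position: [0.4367, -0.3172, 0.205]
tcp_rot: [0.99, 0.141, -0.0, -0.0]
contact_force: [0.0, -0.2, 0.1]
grip_width: 0.0937
grasp_force: 0.0
phi 16.2 turn 0 shift cm [-0.23  0.18 10.5 ] | t 1.23 pos [ 0.4367 -0.3172  0.205 ] width 0.0937 q6 0.45
steel [309, 297] [0.353, -0.3279] 39.8 26.4 26.1
steel [525, 258] [0.4487, -0.5277] 20.4 52.1 43.5
steel [488, 234] [0.464, -0.4776] 9.1 83.4 27.0
steel [323, 211] [0.4441, -0.3136] -49.1 60.7 42.2
steel [154, 153] [0.4491, -0.1496] -47.6 47.8 13.1
wood [28, 128] [0.4351, -0.0254] -15.0 84.0 72.9
wood [278, 38] [0.5795, -0.233] -83.8 84.1 71.5
   dark [277, 28] [0.5855, -0.2321] -83.4 34.0 31.0
phi 16.1 turn 0 shift cm [-0.11  0.07 10.51] | t 1.27 pos [ 0.4359 -0.3186  0.2051] width 0.0942 q6 0.45
```

View pics/w1.png

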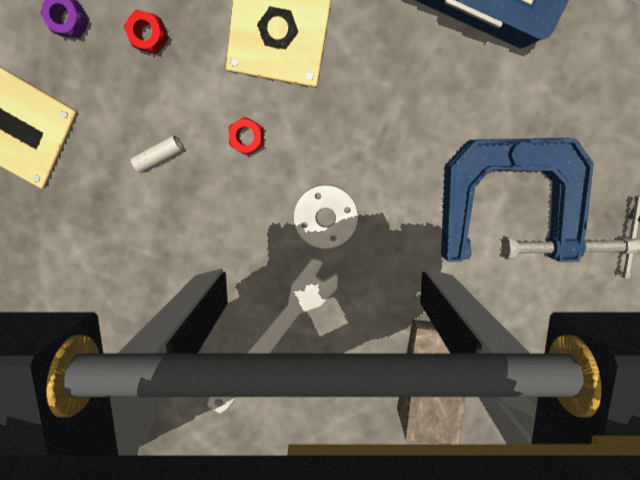

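The wrist picture shows the flange at (325,217), clear of the wrench and centred between the fingers. Descend and grip.

```bash
python3 -c "
from h import *
s=sense()
print(ray('wrist',(325.5,216.5),.012,s))"
python3 -m handwheel '[-0.05,0.05,5,0,1,-0.05,0.02,5,0,1,0,0,5,0,1,0,0,3.7,0,1,0,0,1.4,0,1]' && python3 -m handwheel '[0,0,0,0,1,0,0,0,0,-1,0,0,0,0,-1,0,0,0,0,-1,0,0,0,0,-1]'
python3 - <<'E'
from h import *
go(.6125,.0812,.11)
E
```

```text
[ 0.43599657 -0.32137198  0.012     ]
t: 1.9
position: [0.4327, -0.3203, 0.002]
tcp_rot: [0.99, 0.138, -0.001, -0.002]
contact_force: [0.2, -0.8, 0.1]
grip_width: 0.0939
grasp_force: 0.0
t: 2.52
position: [0.435, -0.3205, 0.005]
tcp_rot: [0.99, 0.139, 0.0, -0.0]
contact_force: [-0.7, 1.6, 3.2]
grip_width: 0.0598
grasp_force: 30.1
phi 15.9 turn 0 shift cm [ 28.09 -33.76 -10.49] | t 2.52 pos [ 0.435  -0.3205  0.005 ] width 0.0598 q6 0.45
```

```bash

python3 -m handwheel '[0,0,-5,0,-1,0,0,-5.5,0,-1,3.5,-4.2,0,0,-1,3.5,-4.2,0,0,-1,3.5,-4.2,0,0,-1]' && python3 -m handwheel '[3.5,-4.2,0,0,-1,3.5,-4.2,0,0,-1,3.5,-4.2,0,0,-1,3.5,-4.2,0,0,-1,3.5,-4.2,0,0,-1]'&& python3 -m handwheel '[0,0,0,0,-1]'
python3 - <<'E'
from h import *
go(.6125,.0812,.009)
wrist("w2",lo=300,hi=2e5,zs=.112)
E
```

```text
t: 3.15
position: [0.5012, -0.1689, 0.1091]
tcp_rot: [0.99, 0.138, -0.0, -0.0]
contact_force: [0.4, -0.5, -3.2]
grip_width: 0.06
grasp_force: 29.8
t: 3.78
position: [0.6118, 0.0812, 0.1087]
tcp_rot: [0.99, 0.139, -0.001, -0.0]
contact_force: [0.4, -0.6, -2.6]
grip_width: 0.0598
grasp_force: 29.8
t: 3.9
position: [0.612, 0.0826, 0.1087]
tcp_rot: [0.99, 0.141, -0.0, -0.0]
contact_force: [-0.2, -0.6, -2.6]
grip_width: 0.06
grasp_force: 29.8
phi 16.2 turn 0 shift cm [0.01 0.16 9.97] | t 3.9 pos [0.612  0.0826 0.1087] width 0.06 q6 1.24
steel [533, 294] [0.6393, -0.0152] -73.8 19.9 18.9
steel [324, 249] [0.6336, 0.0861] -77.1 52.4 19.4
steel [462, 116] [0.7058, 0.0438] -88.8 163.0 7.4
wood [327, 203] [0.6292, 0.0822] -84.5 83.5 53.6
wood [109, 185] [0.6083, 0.2394] 84.1 76.3 70.9
   dark [107, 184] [0.6068, 0.2412] -31.7 47.5 47.5
```

View pics/w2.png

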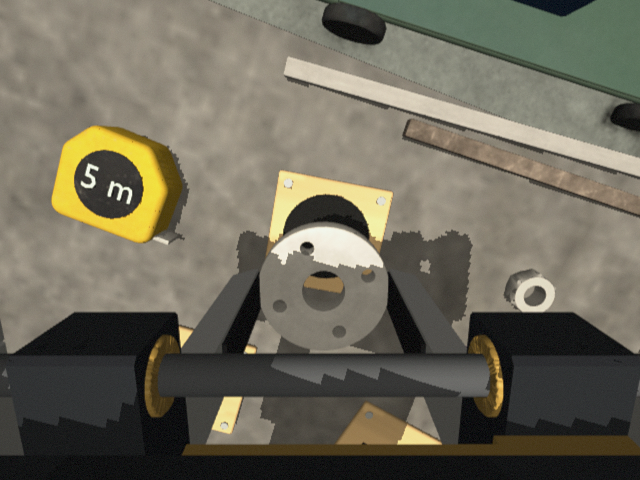

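```bash
python3 - <<'E'
from h import *
s=sense(); c=ray('wrist',(324.5,287),.1157,s); print(c, c-s["position"])
print("tile", ray('wrist',(335,190),.006,s))
p=.6125-(c-s["position"])[0],.0812-(c-s["position"])[1]
go(*p,.012)
E
```

```text
[0.614874   0.08052911 0.1157    ] [ 0.00345556 -0.00036579  0.00720305]
tile [0.6479747  0.08201881 0.006     ]
phi 16.1 turn 0 shift cm [-0.19 -0.13  9.65] | t 3.95 pos [0.6114 0.0809 0.1085] width 0.0597 q6 1.24
```

```bash

python3 -m handwheel '[-0.2,-0.05,4,0,-1,0,0,3.5,0,-1,0,0,1.5,0,-1,0,0,0.6,0,-1,0,0,0.1,0,-1]' && python3 -m handwheel '[0,0,0,0,-1,0,0,0,0,0.8,0,0,0,0,0.8,0,0,0,0,0.8,0,0,-5,0,0.8]'&& python3 -m handwheel '[0,0,-5,0,1,0,0,-5,0,1,0,0,0,0,1]'
python3 - <<'E'
from h import *
s,p,d=wrist("w3",lo=300,hi=2e5,zs=.018)
go(.616,-.079,.15,0)
E
```

```text
t: 4.58
position: [0.6106, 0.0789, 0.0133]
tcp_rot: [0.99, 0.138, 0.001, 0.0]
contact_force: [-1.1, -0.2, -3.1]
grip_width: 0.0598
grasp_force: 29.8
t: 5.2
position: [0.6062, 0.0794, 0.0589]
tcp_rot: [0.99, 0.138, -0.005, -0.001]
contact_force: [0.6, 0.4, 0.5]
grip_width: 0.0849
grasp_force: 0.0
t: 5.58
position: [0.6132, 0.0792, 0.1683]
tcp_rot: [0.99, 0.139, 0.005, 0.001]
contact_force: [0.2, 0.1, -0.9]
grip_width: 0.094
grasp_force: 0.0
steel [494, 270] [0.6168, -0.0786] -54.4 29.6 29.4
steel [322, 219] [0.6223, 0.0817] -74.1 60.3 40.7
steel [463, 131] [0.7211, -0.0149] -88.8 306.3 11.3
wood [322, 199] [0.6277, 0.082] -84.6 83.3 56.4
wood [144, 180] [0.6097, 0.2372] 84.0 74.9 69.2
   dark [143, 179] [0.6083, 0.2384] 10.9 46.0 45.7
phi 15.9 turn 15.9 shift cm [ 0.47 15.82  1.51] | t 5.62 pos [0.6113 0.0792 0.165 ] width 0.0939 q6 1.24
```

View pics/w3.png

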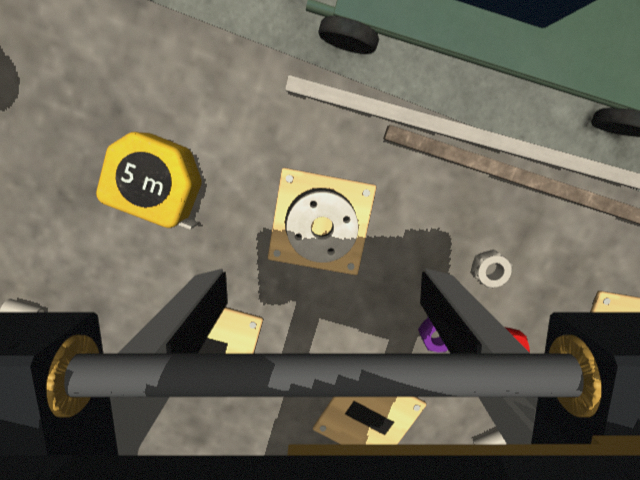

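The flange lies centred on its tile, with the plug at (322,227) showing through the bore. Next, over the nut.

```bash

python3 -m handwheel '[0,0,0,8,1,0,0,0,8,1,0.1,5.2,0,0,1,0.1,5.3,0,0,1,0.2,5.3,0,0,1]' && python3 -m handwheel '[0,0,0,0,1]'
python3 - <<'E'
from h import *
s,p,d=wrist(lo=300,hi=2e5,zs=.016)
M=masks(p)["steel"]
for c in blobs(M,300,3000):
    m=c[:,0,:].mean(0)
    if abs(m[0]-323)<60:
        x,y=m.astype(int); cv2.imwrite("pics/w4.png",cv2.resize(p[y-60:y+60,x-80:x+80,::-1],None,fx=4,fy=4))
go(.6165,-.0788,.004,0)
E
```

```text
t: 6.25
position: [0.6122, -0.0797, 0.1601]
tcp_rot: [1.0, -0.0, -0.002, -0.001]
contact_force: [0.2, 1.3, -0.1]
grip_width: 0.0939
grasp_force: 0.0
t: 6.38
position: [0.6125, -0.0816, 0.1603]
tcp_rot: [1.0, -0.003, -0.002, -0.0]
contact_force: [-0.5, -0.1, 0.1]
grip_width: 0.0939
grasp_force: 0.0
steel [319, 214] [0.6228, -0.078] 89.7 27.6 18.7
steel [132, 227] [0.6118, 0.08] 41.4 61.1 60.9
steel [296, 88] [0.7222, -0.0608] -88.8 392.6 11.5
wood [259, 416] [0.4235, -0.0132] 75.2 76.3 55.1
wood [499, 245] [0.5859, -0.2326] 6.2 84.0 83.3
   dark [494, 253] [0.5853, -0.233] -83.7 34.3 30.8
wood [136, 221] [0.6137, 0.0806] 5.4 84.1 83.7
phi -0.2 turn -0.2 shift cm [ 0.46 -0.07 15.63] | t 6.42 pos [ 0.6125 -0.0797  0.1603] width 0.094 q6 1.26
```

View pics/w4.png

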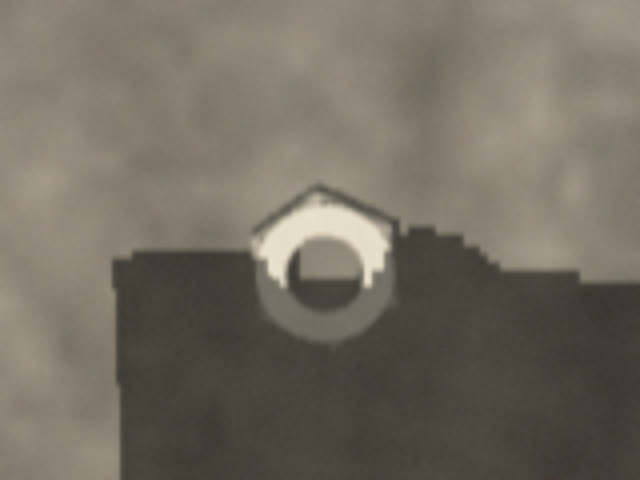

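The crop shows the nut's corners along image vertical (tool x), so its flats face the fingers. Grip.

```bash

python3 -m handwheel '[0.4,-0.1,5,0,1,0,0,5,0,1,0,0,4,0,1,0,0,1.6,0,1,0,0,0,0,1]' && python3 -m handwheel '[0,0,0,0,-1,0,0,0,0,-1,0,0,0,0,-1,0,0,0,0,-1,0,0,0,0,-1]' && python3 -m handwheel '[0,0,0,0,-1,0,0,-5,0,-1,0,0,-5,0,-1,0,0,0,0,-1]'
python3 - <<'E'
from h import *
s,p,d=wrist("w5",lo=300,hi=2e5,zs=.11)
go(.5845,-.2325,.010)
E
```

```text
t: 7.05
position: [0.6168, -0.0766, 0.0054]
tcp_rot: [1.0, -0.0, -0.001, -0.0]
contact_force: [0.3, -0.1, 0.6]
grip_width: 0.094
grasp_force: 0.0
t: 7.68
position: [0.6176, -0.0778, 0.0066]
tcp_rot: [1.0, -0.001, 0.0, 0.0]
contact_force: [0.4, 0.2, 0.6]
grip_width: 0.0478
grasp_force: 0.0
t: 8.18
position: [0.621, -0.0788, 0.1118]
tcp_rot: [1.0, -0.001, 0.005, 0.001]
contact_force: [0.3, 0.1, -0.4]
grip_width: 0.0073
grasp_force: 0.0
steel [104, 253] [0.6377, 0.026] 89.9 40.6 40.3
steel [295, 94] [0.7107, -0.0669] -88.8 258.4 7.8
wood [59, 420] [0.463, 0.1409] 89.9 65.5 48.3
   dark [47, 417] [0.4686, 0.151] 89.8 31.5 16.3
wood [526, 282] [0.5858, -0.2326] 6.1 84.5 83.4
   dark [523, 283] [0.5853, -0.233] -83.4 34.5 30.8
wood [110, 246] [0.6137, 0.0806] 5.4 84.2 84.0
phi -0.1 turn 0 shift cm [-3.47 15.42  9.88] | t 8.22 pos [ 0.6191 -0.0782  0.1087] width 0.0034 q6 1.27
```

View pics/w5.png

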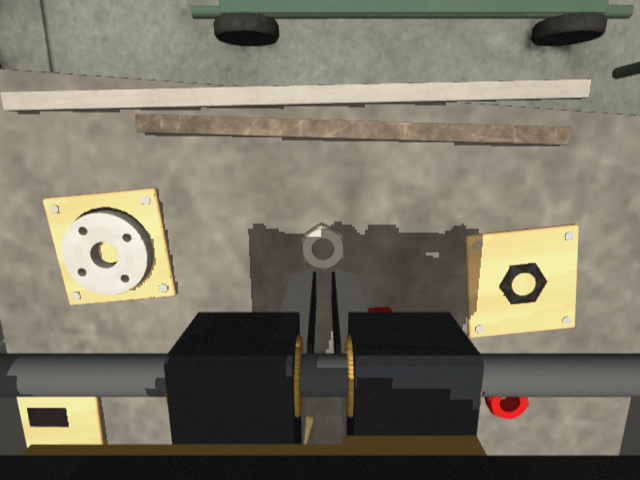

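The fingers were still closing when I lifted. The nut is unmoved at (322,249). Reopen half way and retry with more closing time.

```bash
python3 - <<'E'
from h import *
s=sense(); c=ray('wrist',(322,249),.016,s); print(c); go(*c[:2],.004)
E
python3 -m handwheel '[0,0,0,0,0.2,0,0,0,0,0.2,0,0,0,0,0.2,0,0,0,0,0.2,0,0,0,0,0.2]' && python3 -m handwheel '[0,0,0,0,0.2]'
```

```text
[ 0.61396979 -0.07788544  0.016     ]
phi -0.1 turn 0 shift cm [-0.55 -0.04 10.47] | t 8.22 pos [ 0.6191 -0.0782  0.1087] width 0.0034 q6 1.27
t: 8.85
position: [0.6176, -0.0777, 0.1063]
tcp_rot: [1.0, -0.001, -0.0, -0.0]
contact_force: [-0.0, -0.4, -0.2]
grip_width: 0.0502
grasp_force: 0.0
t: 8.98
position: [0.6176, -0.0778, 0.1064]
tcp_rot: [1.0, -0.001, -0.0, 0.0]
contact_force: [0.3, -0.8, 0.6]
grip_width: 0.0561
grasp_force: 0.0
```

```bash

python3 -m handwheel '[-0.2,0,4,0,0.2,0,0,4,0,0.2,0,0,2.2,0,0.2,0,0,0,0,0.2,0,0,0,0,-1]' && python3 -m handwheel '[0,0,0,0,-1,0,0,0,0,-1,0,0,0,0,-1,0,0,0,0,-1,0,0,0,0,-1]'
```

```text
t: 9.6
position: [0.6167, -0.078, 0.0059]
tcp_rot: [1.0, -0.001, 0.001, 0.0]
contact_force: [-0.0, 1.2, 0.8]
grip_width: 0.0491
grasp_force: 0.0
t: 10.22
position: [0.6163, -0.0779, 0.0055]
tcp_rot: [1.0, -0.001, 0.001, 0.0]
contact_force: [-0.6, -0.2, 5.5]
grip_width: 0.0292
grasp_force: 29.6
```

Gripped at 29 mm. Lift and carry to the nut tile.

```bash

python3 -m handwheel '[0,0,-5,0,-1,-1,5,-3,0,-1,-1,5,0,0,-1,-1.2,5.4,0,0,-1,0,0,0,0,-1]' && python3 -m handwheel '[0,0,0,0,-1]'
python3 - <<'E'
from h import *
s,p,d=wrist("w6",lo=200,hi=2e5,zs=.095)
go(.5845,-.2325,.0115)
E
```

```text
t: 10.85
position: [0.5824, -0.2348, 0.0842]
tcp_rot: [1.0, -0.003, -0.0, 0.0]
contact_force: [-0.7, 0.5, -0.2]
grip_width: 0.0295
grasp_force: 29.6
t: 10.98
position: [0.583, -0.231, 0.0838]
tcp_rot: [1.0, -0.001, -0.0, -0.001]
contact_force: [-0.2, -0.4, -0.5]
grip_width: 0.0294
grasp_force: 29.6
steel [566, 419] [0.5182, -0.3524] 58.3 28.1 11.6
steel [598, 290] [0.5874, -0.3565] -76.6 14.2 9.6
steel [496, 289] [0.5865, -0.3102] -4.6 15.5 6.4
steel [556, 274] [0.5928, -0.3363] 30.6 17.2 11.1
steel [151, 249] [0.6065, -0.156] -23.1 30.6 13.9
steel [527, 211] [0.6215, -0.3188] 20.2 19.9 14.4
steel [164, 193] [0.6304, -0.1639] 57.0 9.9 8.1
steel [613, 197] [0.6307, -0.3554] 48.1 55.0 23.0
steel [404, 195] [0.6284, -0.2646] 63.2 24.2 24.1
steel [86, 175] [0.6387, -0.1314] 75.5 16.1 10.8
steel [355, 157] [0.6472, -0.2461] 6.2 17.8 14.9
steel [156, 150] [0.649, -0.1622] -29.2 18.3 11.0
steel [273, 138] [0.6537, -0.2107] 47.4 21.9 9.0
steel [558, 112] [0.6649, -0.3299] 86.2 18.6 14.3
steel [412, 97] [0.6695, -0.2671] -64.0 9.0 7.8
steel [383, 91] [0.6726, -0.2563] -63.5 9.1 7.2Traceback (most recent call last):
  File "<stdin>", line 2, in <module>
  File "h.py", line 43, in wrist
    loc("wrist",p,s,**k); return s,p,d
    ~~~^^^^^^^^^^^^^^^^^
  File "h.py", line 28, in loc
    for c in blobs(M["steel"],lo,hi): print("steel",*metric(n,c,zs,s))
                                                     ~~~~~~^^^^^^^^^^
  File "h.py", line 21, in metric
    P=np.array([ray(n,q,z,s)[:2] for q in c[:,0,:].astype(float)])
                ~~~^^^^^^^^^
  File "h.py", line 5, in ray
    c=camera_params(n); u,v=uv
ValueError: time passes only in moves, steps and waits
```

View pics/w6.png

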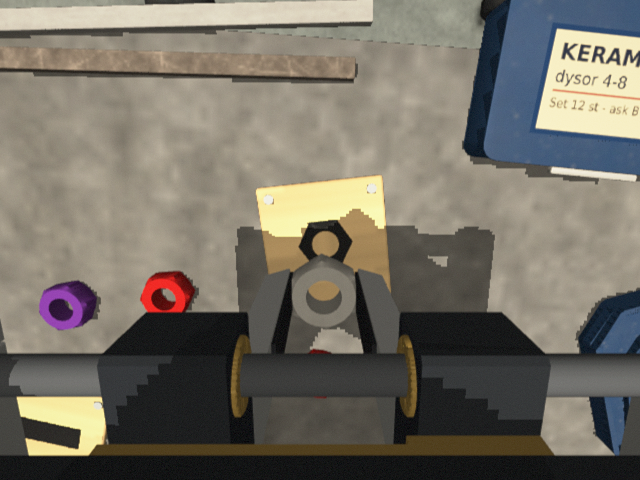

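The held nut is at (324,291) and the silhouette at (326,242). I'll cache the camera parameters, then compute the correction.

```bash
sed -i 's/^def ray/from functools import lru_cache\ncp=lru_cache(None)(camera_params)\ndef ray/; s/c=camera_params(n); u,v=uv/c=cp(n); u,v=uv/' h.py
python3 - <<'E'
from h import *
s=sense(); n=ray('wrist',(324,291),.0945,s); t=ray('wrist',(326,242),.006,s); print(n,t)
d=n-s["position"]
go(.5848-d[0],-.2327-d[1],.0115)
E
```

```text
[ 0.58597976 -0.23133388  0.0945    ] [ 0.58663229 -0.23271843  0.006     ]
phi -0.0 turn 0 shift cm [-0.11  0.14  7.24] | t 11.03 pos [ 0.5832 -0.2304  0.0839] width 0.0296 q6 1.01
```

```bash

python3 -m handwheel '[-0.05,0.15,4,0,-1,0,0,2.2,0,-1,0,0,1,0,-1,0,0,0,0,-1,0,0,0,0,-0.1]' && python3 -m handwheel '[0,0,0,0,-0.1,0,0,0,0,-0.1,0,0,-5,0,1,0,0,-5,0,1,0,0,-4,0,1]' && python3 -m handwheel '[0,0,0,0,1]'
python3 - <<'E'
from h import *
s,p,d=wrist("w7",lo=300,hi=2e5,zs=.022)
go(.449,-.1505,.15,133)
E
```

```text
t: 11.65
position: [0.5837, -0.2333, 0.0133]
tcp_rot: [1.0, -0.0, 0.001, 0.0]
contact_force: [1.0, -0.1, 0.6]
grip_width: 0.0359
grasp_force: 0.0
t: 12.28
position: [0.5833, -0.2335, 0.155]
tcp_rot: [1.0, -0.001, 0.001, 0.001]
contact_force: [1.0, -0.2, 0.4]
grip_width: 0.0689
grasp_force: 0.0
t: 12.4
position: [0.5852, -0.2346, 0.1571]
tcp_rot: [1.0, -0.001, 0.004, 0.002]
contact_force: [0.4, 0.0, -0.6]
grip_width: 0.0789
grasp_force: 0.0
steel [420, 437] [0.3909, -0.3271] 89.7 38.7 21.8
steel [177, 50] [0.7214, -0.1269] -88.8 263.4 11.4
steel [549, 37] [0.731, -0.4027] 84.4 93.8 2.8
wood [317, 197] [0.6082, -0.2299] -83.8 84.1 39.1
wood [535, 104] [0.684, -0.4067] 84.3 86.0 55.6
phi -0.1 turn -133.1 shift cm [15.27 -4.18  0.35] | t 12.45 pos [ 0.5837 -0.2337  0.1541] width 0.0831 q6 1.01
```

View pics/w7.png

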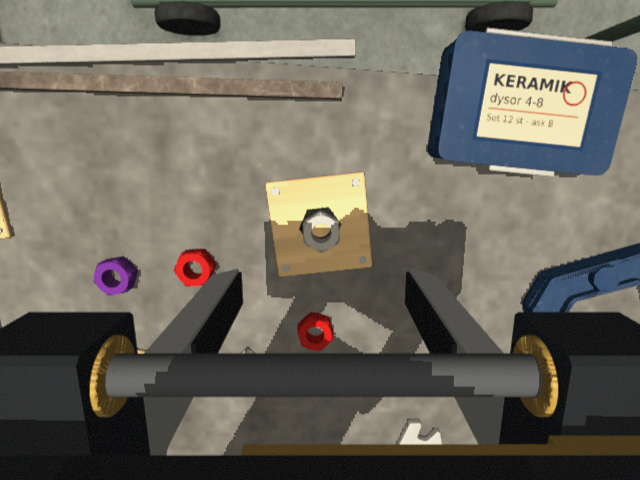

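The nut is at (321,231) inside its outline. Next the long tube: turn by +47° and move over it.

```bash

python3 -m handwheel '[0,0,0,9.4,0.2,0,0,0,9.4,0.2,0,0,0,9.4,0.2,0,0,0,9.4,0.2,0,0,0,9.4,0.2]' && python3 -m handwheel '[-5.1,1.4,0,0,0.2,-5.1,1.4,0,0,0.2,-5.1,1.4,0,0,0.2,0,0,0,0,0.2]'
python3 - <<'E'
from h import *
s,p,d=wrist("w8",lo=150,hi=2e5,zs=.012)
go(.449,-.1505,.004,-47.2)
E
```

```text
t: 13.08
position: [0.5816, -0.2325, 0.1496]
tcp_rot: [0.916, -0.402, -0.002, -0.0]
contact_force: [-0.3, -0.0, 0.0]
grip_width: 0.0563
grasp_force: 0.0
t: 13.58
position: [0.4439, -0.1469, 0.1489]
tcp_rot: [0.917, -0.399, -0.003, -0.001]
contact_force: [-0.0, -0.5, -0.3]
grip_width: 0.0562
grasp_force: 0.0
steel [358, 346] [0.348, -0.0864] 63.2 35.9 20.2
steel [52, 320] [0.5619, 0.0747] 54.8 30.8 14.2
steel [309, 297] [0.4117, -0.093] -47.3 29.6 12.1
steel [120, 290] [0.5367, 0.0111] 47.0 112.1 48.6
steel [339, 267] [0.4096, -0.1306] -5.5 29.7 13.5
steel [12, 290] [0.5991, 0.0746] -58.3 60.5 25.3
steel [571, 281] [0.2575, -0.2585] -10.5 69.5 15.8
steel [63, 256] [0.5865, 0.017] 8.3 33.4 22.6
steel [260, 250] [0.4714, -0.0978] -2.2 44.3 26.1
steel [522, 215] [0.3298, -0.263] 46.4 52.4 29.6
steel [52, 213] [0.6162, -0.0018] 16.3 66.0 24.9
steel [52, 186] [0.6274, -0.0227] -21.7 15.1 10.9
steel [93, 135] [0.6253, -0.0789] 79.4 23.6 13.3
steel [169, 144] [0.5777, -0.1151] -28.8 43.3 21.9
steel [451, 135] [0.42, -0.2683] -62.1 32.4 12.1
steel [389, 125] [0.4619, -0.2406] 36.6 20.4 15.8
s
[... 293 characters left out ...]
0 27.6
steel [111, 75] [0.6404, -0.1246] -38.9 24.1 13.9
steel [224, 70] [0.5811, -0.1858] -25.3 28.4 13.6
steel [615, 94] [0.3524, -0.374] -30.9 64.2 25.6
steel [106, 30] [0.6618, -0.148] -88.8 26.4 12.5
steel [429, 30] [0.491, -0.3105] -19.9 26.1 16.9
steel [514, 9] [0.4538, -0.36] 43.0 20.8 11.1
steel [263, 15] [0.5827, -0.2311] 43.0 31.6 23.7
steel [7, 14] [0.7222, -0.1063] -88.8 30.8 11.1
wood [270, 334] [0.406, -0.0455] -67.3 52.9 39.1
wood [203, 310] [0.4749, -0.0191] -82.2 75.2 22.5
wood [29, 286] [0.604, 0.0796] -84.4 84.7 65.0
wood [264, 33] [0.5856, -0.2322] -83.7 83.9 83.7
phi -47.1 turn 0.1 shift cm [ 0.38 -0.08 14.64] | t 13.62 pos [ 0.4462 -0.1485  0.1504] width 0.0562 q6 1.83
```

View pics/w8.png

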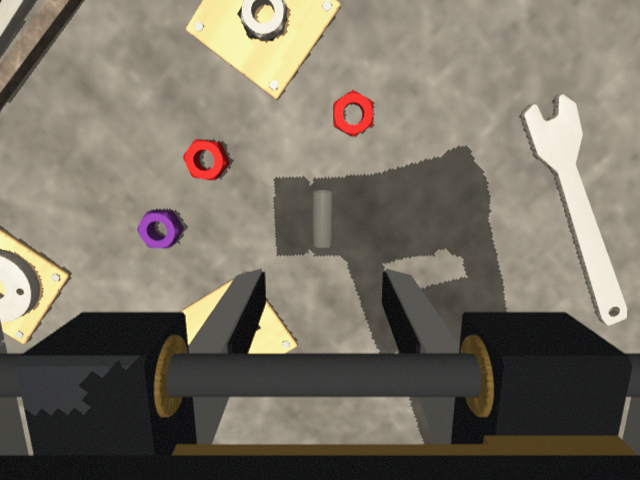

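The tube is at (322,219), vertical in the image, so aligned and central between the fingers.

```bash
python3 - <<'E'
from h import *
s=sense(); c=ray('wrist',(322,219),.014,s); print(c); print("nut",ray('wrist',(264,14),.022,s)); go(*c[:2],.004,-47.2)
E
```

```text
[ 0.45237301 -0.15345632  0.014     ]
nut [ 0.58412213 -0.23486357  0.022     ]
phi -47.1 turn 0.1 shift cm [ 0.83 -0.13 14.64] | t 13.62 pos [ 0.4462 -0.1485  0.1504] width 0.0562 q6 1.83
```

```bash

python3 -m handwheel '[0.6,-0.1,5,0,0.2,0,0,5,0,0.2,0,0,3.2,0,0.2,0,0,1.4,0,0.2,0,0,0,0,-1]' && python3 -m handwheel '[0,0,0,0,-1,0,0,0,0,-1,0,0,0,0,-1,0,0,0,0,-1,0,0,0,0,-1]'&& python3 -m handwheel '[0,0,0,0,-1,0,0,0,0,-1,0,0,0,0,-1]'
python3 - <<'E'
from h import *
go(.4350,-.0195,.10,74.9)
E
```

```text
t: 14.25
position: [0.4529, -0.1536, 0.0058]
tcp_rot: [0.917, -0.399, -0.001, -0.0]
contact_force: [-0.0, 0.4, -0.5]
grip_width: 0.0497
grasp_force: 0.0
t: 14.88
position: [0.4532, -0.1537, 0.0071]
tcp_rot: [0.917, -0.399, 0.0, 0.0]
contact_force: [-0.2, 0.4, 4.6]
grip_width: 0.0153
grasp_force: 30.0
t: 15.25
position: [0.4532, -0.1537, 0.0071]
tcp_rot: [0.917, -0.399, 0.0, 0.0]
contact_force: [-0.9, 0.4, 5.7]
grip_width: 0.0155
grasp_force: 30.0
phi -47.1 turn -122.0 shift cm [12.48 -5.25 -9.29] | t 15.25 pos [ 0.4532 -0.1537  0.0071] width 0.0155 q6 1.83
```

```bash

python3 -m handwheel '[0,0,-5,0,-1,0,0,-4,0,-1,0,0,0,-10.2,-1,0,0,0,-10.2,-1,0,0,0,-10.2,-1]' && python3 -m handwheel '[0,0,0,-10.2,-1,0,0,0,-10.2,-1,0,0,0,-10.2,-1,0,0,0,-10.2,-1,0,0,0,-10.2,-1]' && python3 -m handwheel '[0,0,0,-10.2,-1,0,0,0,-10.2,-1,0,0,0,-10.2,-1,0,0,0,-9.8,-1,4,-1.7,0,0,-1]' && python3 -m handwheel '[4,-1.7,0,0,-1,4.4,-1.8,0,0,-1,0,0,0,0,-1,0,0,0,0,-1]'
python3 - <<'E'
from h import *
s=sense(); p,d=grab_frame("wrist"); cv2.imwrite("pics/w9.png",p[:,:,::-1])
go(.4350,-.0195,.013,74.9)
E
```

```text
t: 15.88
position: [0.4525, -0.1532, 0.0962]
tcp_rot: [0.99, -0.14, -0.0, -0.0]
contact_force: [0.0, 0.0, -0.8]
grip_width: 0.0153
grasp_force: 30.0
t: 16.5
position: [0.4525, -0.1532, 0.096]
tcp_rot: [0.954, 0.299, -0.0, -0.0]
contact_force: [-0.7, -1.1, -0.9]
grip_width: 0.0157
grasp_force: 30.0
t: 17.12
position: [0.4471, -0.1114, 0.0966]
tcp_rot: [0.795, 0.607, 0.0, 0.0]
contact_force: [0.7, 1.2, -0.1]
grip_width: 0.0156
grasp_force: 30.0
t: 17.62
position: [0.4349, -0.0205, 0.0964]
tcp_rot: [0.794, 0.608, -0.0, 0.0]
contact_force: [0.2, 0.2, -0.3]
grip_width: 0.0153
grasp_force: 30.0
phi 74.9 turn -0.0 shift cm [ 0.14 -0.05  8.35] | t 17.68 pos [ 0.4351 -0.0209  0.0965] width 0.0153 q6 -0.05
```

View pics/w9.png

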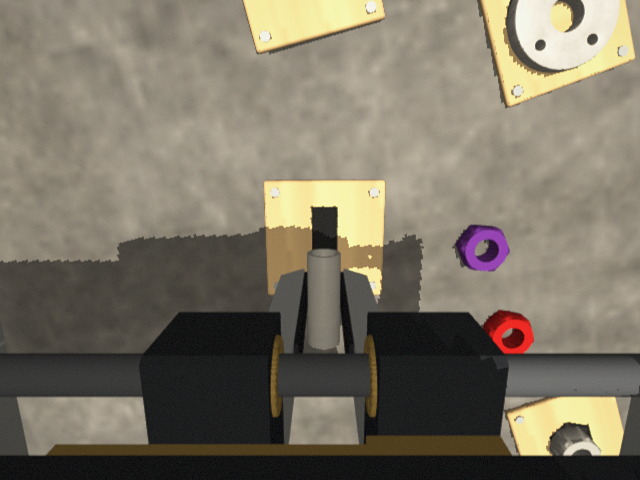

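The tube is held square to its outline, with its ends at rows 250 and 348. The outline is at column 324.

```bash
python3 - <<'E'
from h import *
s=sense(); a=ray('wrist',(324,254),.1055,s);b=ray('wrist',(323,348),.102,s); m=(a+b)/2;print(a,b,np.linalg.norm(a-b)); print(ray('wrist',(324,208),.006,s))
d=m-s["position"]; print(d)
go(.4350-d[0],-.0195-d[1],.013,74.9)
E
```

```text
[ 0.44112722 -0.00312303  0.1055    ] [ 0.42794558 -0.05021204  0.102     ] 0.04902429026496643
[0.44249244 0.00143971 0.006     ]
[-0.00054383 -0.00571857  0.00724501]
phi 74.9 turn -0.0 shift cm [ 0.71 -0.14  8.35] | t 17.68 pos [ 0.4351 -0.0209  0.0965] width 0.0153 q6 -0.05
```

```bash

python3 -m handwheel '[0.5,-0.05,4,0,-1,0,0,3,0,-1,0,0,1.2,0,-1,0,0,0.2,0,-1,0,0,0,0,-0.2]' && python3 -m handwheel '[0,0,0,0,-0.2,0,0,0,0,-0.2,0,0,-5,0,0.2,0,0,-5,0,0.2,0,0,-3,0,0.2]' && python3 -m handwheel '[0,0,0,0,0.2]'
python3 - <<'E'
from h import *
s=sense(); p,d=grab_frame("wrist"); cv2.imwrite("pics/w10.png",p[:,:,::-1])
go(.4583,.3252,.14,88.9)
E
```

```text
t: 18.3
position: [0.4365, -0.0159, 0.0131]
tcp_rot: [0.794, 0.608, 0.0, 0.001]
contact_force: [0.6, 0.3, 0.0]
grip_width: 0.0225
grasp_force: 0.0
t: 18.92
position: [0.4367, -0.0155, 0.1454]
tcp_rot: [0.794, 0.608, 0.001, 0.002]
contact_force: [0.7, 0.4, -0.6]
grip_width: 0.0563
grasp_force: 0.0
t: 19.05
position: [0.4376, -0.0157, 0.1451]
tcp_rot: [0.794, 0.608, 0.002, 0.003]
contact_force: [0.4, 0.6, -0.0]
grip_width: 0.0563
grasp_force: 0.0
phi 74.9 turn -14.0 shift cm [34.09  1.57  0.28] | t 19.1 pos [ 0.4361 -0.0153  0.143 ] width 0.0568 q6 -0.03
```

View pics/w10.png

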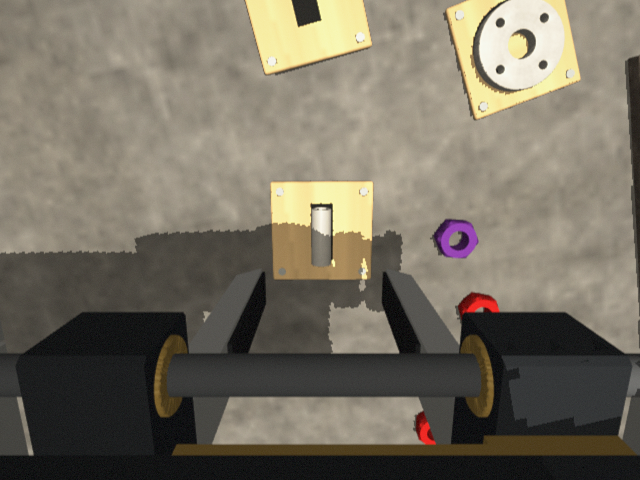

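The long tube lies on its outline at (321,236). Next the short tube.

```bash

python3 -m handwheel '[0,0,0,-7,0.2,0,0,0,-7,0.2,5.7,0.27,0,0,0.2,5.7,0.27,0,0,0.2,5.7,0.27,0,0,0.2]' && python3 -m handwheel '[5.7,0.27,0,0,0.2,5.7,0.27,0,0,0.2,5.7,0.27,0,0,0.2,0,0,0,0,0.2]'
python3 - <<'E'
from h import *
s=sense(); p,d=grab_frame("wrist"); cv2.imwrite("pics/w11.png",p[:,:,::-1])
go(.4583,.3252,.0055,88.9)
E
```

```text
t: 19.73
position: [0.4456, 0.157, 0.1402]
tcp_rot: [0.714, 0.7, -0.001, -0.001]
contact_force: [1.3, -1.0, -0.5]
grip_width: 0.0564
grasp_force: 0.0
t: 20.23
position: [0.4566, 0.3287, 0.1396]
tcp_rot: [0.712, 0.702, -0.002, -0.001]
contact_force: [-0.3, -0.7, -0.4]
grip_width: 0.0561
grasp_force: 0.0
phi 89.1 turn 0.2 shift cm [-0.15  0.22 13.42] | t 20.27 pos [0.4567 0.327  0.1397] width 0.0561 q6 0.44
```

View pics/w11.png

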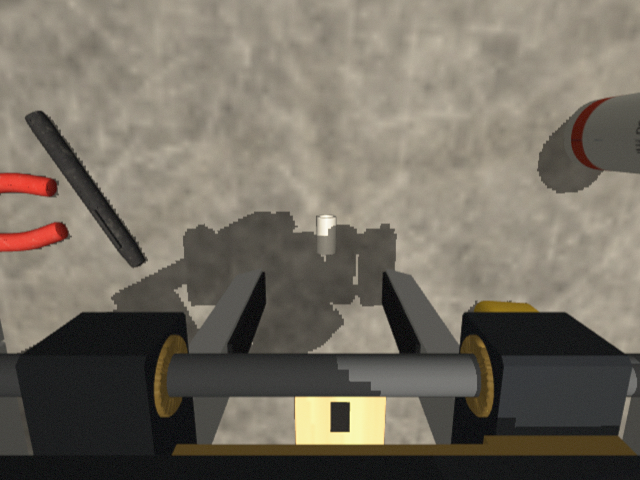

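The short tube is at (326,235), aligned between the fingers.

```bash

python3 -m handwheel '[-0.1,0.2,5,0,0.2,0,0,5,0,0.2,0,0,2.4,0,0.2,0,0,1,0,0.2,0,0,0,0,-1]' && python3 -m handwheel '[0,0,0,0,-1,0,0,0,0,-1,0,0,0,0,-1,0,0,0,0,-1,0,0,0,0,-1]'&& python3 -m handwheel '[0,0,0,0,-1,0,0,0,0,-1,0,0,-5,0,-1,0,0,-4,0,-1,0,0,0,0,-1]'
python3 - <<'E'
from h import *
go(.4673,.1505,.013,88.9)
E
```

```text
t: 20.9
position: [0.46, 0.3244, 0.0079]
tcp_rot: [0.714, 0.7, -0.001, -0.0]
contact_force: [0.8, 0.0, 0.6]
grip_width: 0.0493
grasp_force: 0.0
t: 21.52
position: [0.4606, 0.3256, 0.009]
tcp_rot: [0.714, 0.7, 0.0, 0.0]
contact_force: [-0.4, 0.1, 4.3]
grip_width: 0.0152
grasp_force: 30.0
t: 22.15
position: [0.4625, 0.3264, 0.1017]
tcp_rot: [0.714, 0.7, 0.003, 0.001]
contact_force: [0.0, -0.2, -1.7]
grip_width: 0.0156
grasp_force: 30.0
phi 88.9 turn 0.0 shift cm [-17.6    0.76   8.82] | t 22.15 pos [0.4625 0.3264 0.1017] width 0.0156 q6 0.43
```

```bash

python3 -m handwheel '[-5.85,0.2,0,0,-1,-5.85,0.2,0,0,-1,-5.85,0.2,0,0,-1,0,0,0,0,-1,0,0,0,0,-1]' && python3 -m handwheel '[0,0,0,0,-1]'
python3 - <<'E'
from h import *
go(.4673,.1505,.015,88.9)
E
```

```text
t: 22.78
position: [0.4621, 0.1499, 0.0972]
tcp_rot: [0.714, 0.7, -0.001, -0.001]
contact_force: [-0.7, -0.4, -0.2]
grip_width: 0.0153
grasp_force: 30.0
t: 22.9
position: [0.4625, 0.1508, 0.0978]
tcp_rot: [0.713, 0.701, -0.0, -0.0]
contact_force: [-0.3, 1.2, -0.4]
grip_width: 0.0156
grasp_force: 30.0
phi 89.0 turn 0.1 shift cm [-0.02  0.49  8.28] | t 22.9 pos [0.4625 0.1508 0.0978] width 0.0156 q6 0.1
```

```bash

python3 -m handwheel '[0,0.45,4,0,-1,0,0,3,0,-1,0,0,0,0,-1,0,0,0,0,-1]'
python3 - <<'E'
from h import *
go(.4673,.1505,.015,88.9)
E
```

```text
t: 23.4
position: [0.4682, 0.1504, 0.0294]
tcp_rot: [0.713, 0.701, 0.001, 0.0]
contact_force: [-0.2, 0.5, -0.6]
grip_width: 0.0155
grasp_force: 30.0
phi 89.0 turn 0.1 shift cm [ 0.   -0.09  1.44] | t 23.4 pos [0.4682 0.1504 0.0294] width 0.0155 q6 0.1
```

Place it, lift, swing the arm away to the right, and check all four parts from the top camera.

```bash

python3 -m handwheel '[0,-0.05,1,0,-1,0,0,0.5,0,-1,0,0,0,0,-1,0,0,0,0,-0.2,0,0,0,0,-0.2]' && python3 -m handwheel '[0,0,0,0,-0.2,0,0,-5,0,0.2,0,0,-5,0,0.2,0,0,-5,0,0.2,-6,-2,0,0,0.2]' && python3 -m handwheel '[-6,-2,0,0,0.2,-6,-2,0,0,0.2,-6,-2,0,0,0.2,-6,-2,0,0,0.2,-6,-2,0,0,0.2]' && python3 -m handwheel '[-6,-1,0,0,0.2,-6,0,0,0,0.2,-6,0,0,0,0.2,-6,0,0,0,0.2,0,0,0,0,0.2]'
python3 - <<'E'
from h import *
p,d=grab_frame("top"); cv2.imwrite("pics/top1.png",p[:,:,::-1]); M=masks(p)
for z in (.018,): 
    for c in blobs(M["steel"],20,1500):
        r=metric("top",c,z)
        if .38<r[1][0]<.66 and abs(r[1][1])<.4: print("steel",*r)
for c in blobs(M["wood"],120): print("wood",*metric("top",c,.006))
go(.3,-.5,.2)
E
```

```text
t: 24.02
position: [0.467, 0.1497, 0.0135]
tcp_rot: [0.714, 0.7, 0.0, 0.0]
contact_force: [0.6, 0.8, 0.3]
grip_width: 0.032
grasp_force: 0.0
t: 24.65
position: [0.4496, 0.0918, 0.1686]
tcp_rot: [0.712, 0.702, 0.004, 0.004]
contact_force: [0.4, -0.3, -0.8]
grip_width: 0.0564
grasp_force: 0.0
t: 25.28
position: [0.3407, -0.2055, 0.1637]
tcp_rot: [0.714, 0.7, 0.0, 0.001]
contact_force: [1.2, 0.0, -0.7]
grip_width: 0.0562
grasp_force: 0.0
t: 25.9
position: [0.3262, -0.4465, 0.1626]
tcp_rot: [0.715, 0.699, 0.0, -0.001]
contact_force: [-0.8, 0.6, 0.0]
grip_width: 0.0565
grasp_force: 0.0
steel [336, 285] [0.434, -0.0218] 74.8 45.4 12.2
steel [255, 271] [0.4665, 0.1479] 88.9 29.4 10.6
steel [434, 214] [0.582, -0.2331] -3.4 28.7 27.7
steel [287, 205] [0.6099, 0.0799] -82.7 60.0 59.4
wood [335, 286] [0.4351, -0.0195] 75.1 84.8 83.4
wood [254, 272] [0.4676, 0.1507] 88.9 84.6 81.2
wood [432, 215] [0.5837, -0.2317] -83.9 84.7 83.2
wood [217, 204] [0.6208, 0.2317] 83.9 70.6 65.2
wood [287, 206] [0.6119, 0.081] -84.6 84.8 83.6
wood [506, 167] [0.6895, -0.4011] 84.3 79.2 50.6
phi 88.8 turn 0 shift cm [-5.61 -2.54 -3.76] | t 25.95 pos [ 0.3266 -0.4444  0.1625] width 0.0565 q6 -1.12
```

All four parts are within about 3 mm and 0.5° of their outlines. The tape has not moved and the arm is clear. Handing in.

```bash
python3 -m handwheel '[0,0,0,0,0.2,0,0,0,0,0.2]'; python3 -c "
from cell import *
print(sign_off())"
```

```text
t: 26.2
position: [0.3274, -0.4423, 0.1637]
tcp_rot: [0.713, 0.701, -0.0, 0.0]
contact_force: [-0.8, -0.5, 0.4]
grip_width: 0.0563
grasp_force: 0.0
the job is handed in; nothing more can be done
None
```

The job is handed in at about 26 s (no verdict came back): the flange, nut and both tubes lie on their own tiles, within about 3 mm of centre by the last top-camera check, and the tape measure did not move.

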